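Sweep loose screw caps into the sweepings tray

TASK

Clear the bench: with the closed fingertips, sweep the three loose white screw caps along the bench and in through the open side of the steel tray, until each cap lies flat and wholly inside it. Only push the caps, never pick them up, and do not disturb the small dropper bottles or the timer standing around them.

Things in the scene. Friction and masses are not known exactly. Their poses are not given: they have to be found in the camera images.
- tray: flat steel sweepings tray like a dustpan, fixed to the bench. Origin: centre of its underside, z up. Inside 170 mm along its x and 140 mm along its y (from -70 to +70 mm); floor 2 mm thick; 4 mm walls at its -x, +x and +y sides with a rounded rim, 28 mm high in all. Its -y side is open: the floor's edge there slopes down to the bench over 15 mm (y = -70 to -85 mm), so caps slide up it. A small bar handle sticks out 32 mm beyond the back (+y) wall
- cap_0: white ribbed screw cap, open side up, diameter 39 mm, height 15 mm, about 12 g, slides easily; origin at the centre of its underside
- cap_1: white ribbed screw cap, open side up, diameter 39 mm, height 15 mm, about 12 g, slides easily; origin at the centre of its underside
- cap_2: white ribbed screw cap, open side up, diameter 39 mm, height 15 mm, about 12 g, slides easily; origin at the centre of its underside
- bottle_0: upright dropper bottle, body diameter 25 mm, 74 mm tall, about 40 g, easily knocked over; stands beside the work and must be left alone; origin at the centre of its underside
- bottle_1: upright dropper bottle, body diameter 25 mm, 74 mm tall, about 40 g, easily knocked over; stands beside the work and must be left alone; origin at the centre of its underside
- bottle_2: upright dropper bottle, body diameter 25 mm, 74 mm tall, about 40 g, easily knocked over; stands beside the work and must be left alone; origin at the centre of its underside
- timer: flat beige lab timer, 66 x 64 x 19 mm, lying on the bench beside the work; must be left alone; origin at the centre of its underside

How it is judged:
By the outcome, as a careful person would: the job done as asked, in the order asked, and still so for the second after the job is handed in, with the robot touching nothing.
It also fails if it takes over 72 s, if anything falls off the work surface, if the arm or the gripper's body presses on something with over 40 N, if the wrist force passes 120 N, or if a joint passes its speed limit or range.

ROBOT

A 6-joint arm with a two-finger parallel gripper is mounted at the origin on a cart in front of the work surface, level with it; the furniture and walls round the work are solid. World frame = base frame: x ahead of the robot, y to its left, z up, the work surface at z = 0. Lengths are in mm, angles in rad, forces in N, time in s.
With the tool pointing down it reaches from about 225 to 725 mm from the base axis. Payload 3.1 kg.
Tool frame: the origin (TCP) lies at the very end of the fingers, on their centre line; the grasp point (between the pads) lies 19 mm behind it; z points along the fingers, y is the direction in which the jaws open and shut (so a half turn about z gives the same grasp; the last joint's range is limited). The gripper opens to 85 mm and grips with 20 to 120 N. Pads are 22 mm wide; open, the fingers measure 114 mm over their backs; the gripper's body (76 mm by 85 mm) begins 54 mm behind the grasp point. The pads swing forward as they close: fully open they stand 13 mm farther back than shut.
Start: joints at [1.12, 0.048, 0.099, 1.622, 0, 1.443], TCP at [166.549, 497.874, 231.312] pointing down, gripper open.
Joint ranges: [-2.91, 2.91], [-0.99, 1.94], [-1.21, 1.42], [-2.12, 2.29], [-1.49, 1.47], [-3.14, 3.14]. Speed limits (rad/s): [2.79, 2.79, 3.14, 3.14, 3.14, 3.14].

INTERFACE

Orientations are given as [roll, pitch, yaw] about the fixed x, y, z axes, in that order (R = Rz(yaw) Ry(pitch) Rx(roll)).
In Python, from plant import ctrl gives the robot as it stands. The module is installed in compiled form; this text tells all that it offers. Calls block until the motion is done:
- ctrl.move_ptp(position, orientation): joint-space move of the TCP to a pose.
- ctrl.move_straight(position, vel=150, orientation=None, stop_force=None): straight line of the TCP; orientation=None keeps the orientation; vel is the mean speed in mm/s. With stop_force (N) it stops when the force on the tool has changed by that much, and returns True; else False.
- ctrl.move_j(angles): joint-space move.
- ctrl.move_gripper(opening): opening from 0.0 (shut) to 1.0 (fully open); the grip force is fixed at half the most; returns when the fingers have stopped.
- ctrl.sleep(seconds).
- ctrl.solve_ik(position, orientation): joint angles nearest the present ones, or None.
- ctrl.get_image(name): name is "scene" or "top" or "wrist"; returns a dict with "pixels" (480x640x3 uint8, red, green, blue), "fx", "fy", "cx", "cy" (pixels), "origin" and "attitude" of the camera in the world; the wrist camera has in their place "mount" (4x4, takes a point from camera to tool coordinates, whose origin is the TCP and whose axes are the flange's). Camera axes: x right, y down, z forward; pixel columns grow to the right and rows downward; lengths in mm; the calibration is good to about 2 mm. A picture is of the moment at which its call begins: read the wrist's pose just before it. There is no depth.
A pose or a line that the arm cannot do raises ctrl.Unreachable and nothing moves.
- ctrl.sign_off(): hands the job in, once; it reports no verdict.
Trained networks look in a picture, given as the dict that the camera call returned (one of the last four; its "shot" number tells which), for a name from the list of things; names that differ only in an ending like _2 or _b are one class to them, and where a whole thing is asked for, a point or a joint stands for the part that bears it (a point fixed in the world has none). Each returns a list of dicts, best first, with "conf" (0 to 1); they miss things now and then, are a little off and sometimes report something else, mostly with a low value. They report only what shows in the picture. A call takes as long as a camera call.
- ctrl.regions_of(picture, thing): "pixels" (480x640 bool, what is visible of it) and "location" ([column, row] in pixels, amid what is visible of it).
Readings, each from a call of its own:
- ctrl.current_time(): time.
- ctrl.current_qpos(): joint angles.
- ctrl.current_dq(): joint speeds.
- ctrl.current_effort(): joint torques, N m.
- ctrl.current_ee_pos(): TCP position.
- ctrl.current_tcp_rot(): TCP orientation.
- ctrl.current_wrist_force(): force on the tool from outside, world axes, zero at the start.
- ctrl.current_wrist_torque(): the same for the moment, N m.
- ctrl.current_opening(): opening from 0.0 (shut) to 1.0 (fully open).
Only numpy, scipy, OpenCV 4.12 (cv2) and the standard library are available. Lean on these libraries where they do the work, as an engineer would, in place of code of your own. Each camera call takes 0.05 s, during which the arm holds its last target.

## Working session

There is one attempt and no reset: what is moved stays moved. The work goes in short steps, each a Python script; the robot and the scene stay as the last script left them, time stands still between calls to the robot, and variables do not carry over. Pictures are saved under pics/ and viewed, and the job is handed in when it is done.

```bash
mkdir -p pics
python3 - <<'E'
from plant import ctrl
import cv2
for n in ("top","scene"):
    p=ctrl.get_image(n); cv2.imwrite(f"pics/{n}0.png",p["pixels"][:,:,::-1])
    print(n,p["fx"],p["fy"],p["cx"],p["cy"],p["origin"],p["attitude"])
    for t in ("tray","cap_0","bottle_0","timer"):
        for r in ctrl.regions_of(p,t): print(t,round(r["conf"],2),r["location"],r["pixels"].sum())
print(ctrl.current_time(),ctrl.current_tcp_rot(),ctrl.current_ee_pos())
E
```

```text
top 439.52942729938184 439.52942729938184 327.79661065788764 238.42722146502163 [402.60193389   8.13325906 871.84334294] [-2.9780638  -0.01852468 -1.55640664]
tray 0.86 [193.6, 240.6] 8028
tray 0.67 [451.7, 265.6] 203
cap_0 0.66 [360.2, 232.4] 318
cap_0 0.65 [378.1, 183.7] 277
cap_0 0.6 [320.1, 265.8] 315
bottle_0 0.72 [449.3, 265.5] 162
bottle_0 0.72 [435.4, 186.9] 242
bottle_0 0.72 [295.0, 139.4] 203
timer 0.78 [302.3, 331.1] 1129
scene 433.31528507264886 433.31528507264886 325.96261851558603 238.98355558875522 [-114.38946038  313.39967991  479.91401005] [-2.12503385 -0.0139729  -1.96837651]
tray 0.9 [203.4, 281.0] 6533
tray 0.16 [459.5, 227.1] 301
cap_0 0.73 [347.5, 263.6] 277
cap_0 0.6 [367.7, 236.4] 190
cap_0 0.52 [359.2, 215.3] 194
bottle_0 0.81 [458.7, 223.8] 323
bottle_0 0.59 [280.4, 200.3] 249
timer 0.73 [362.7, 307.1] 1266
0.5 [-3.14151450e+00  4.84347659e-05  2.81874557e+00] [166.56636679 497.85133957 231.2774288 ]
```

View pics/top0.png

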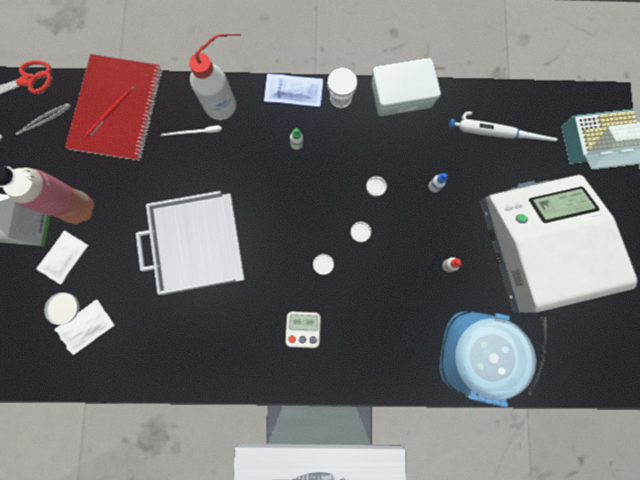

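View pics/scene0.png

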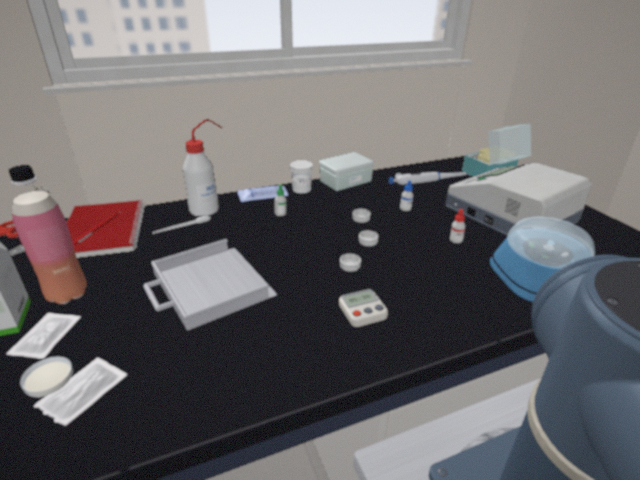

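The top view shows the tray at about (193, 241), with its open side to the right (-y). The caps are at (376,186), (361,232) and (323,265), the bottles at (296,139), (438,183) and (452,265), and the timer at (303,330). Next I convert these to world positions.

```bash
cat > h.py <<'E'
from plant import ctrl
import numpy as np, cv2
from scipy.spatial.transform import Rotation as R
def cam(p): return np.array(p["origin"]),R.from_euler("xyz",p["attitude"]).as_matrix()
def back(p,uv,z):
    o,A=cam(p); d=A@np.array([(uv[0]-p["cx"])/p["fx"],(uv[1]-p["cy"])/p["fy"],1]); return (o+d*(z-o[2])/d[2])[:2]
def proj(p,X):
    o,A=cam(p); c=A.T@(np.array(X,float)-o); return np.array([p["fx"]*c[0]/c[2]+p["cx"],p["fy"]*c[1]/c[2]+p["cy"]])
def caps(p,pr=True):
    out=[]
    for r in ctrl.regions_of(p,"cap_0"):
        ys,xs=np.nonzero(r["pixels"]); b=back(p,(xs.mean(),ys.mean()),9); out.append((round(r["conf"],2),b.round(1),len(xs)))
    return out
def save(p,n,s=None):
    im=p["pixels"][:,:,::-1]
    if s: x0,y0,x1,y1,k=s; im=cv2.resize(im[y0:y1,x0:x1],None,fx=k,fy=k,interpolation=cv2.INTER_CUBIC)
    cv2.imwrite("pics/"+n+".png",im)
E
python3 - <<'E'
from h import *
for n in ("top","scene"):
    p=ctrl.get_image(n); print(n,caps(p))
    for r in ctrl.regions_of(p,"bottle_0"):
        ys,xs=np.nonzero(r["pixels"]); print("bottle",r["conf"],back(p,(xs.mean(),ys.mean()),37).round(1))
    for r in ctrl.regions_of(p,"timer"):
        ys,xs=np.nonzero(r["pixels"]); print("timer",r["conf"],back(p,(xs.mean(),ys.mean()),12).round(1), cv2.minAreaRect(np.c_[xs,ys].astype(np.float32)))
    if n=="top": save(p,"traytop",(130,180,260,305,6)); print(proj(p,[0,0,0]))
    else: save(p,"trayscene",(140,230,300,335,5))
E
```

```text
top [(0.77, array([ 655.5, -100.7]), 296), (0.63, array([493.5,   3.6]), 322), (0.6, array([560. , -70.2]), 289), (0.4, array([366.5,  40.7]), 1155)]
bottle 0.71 [740.3  61.7]
bottle 0.56 [ 656.1 -219.8]
bottle 0.52 [ 494.3 -241.6]
timer 0.85 [367.3  40. ] ((303.0, 329.5), (35.0, 34.0), 90.0)
[320.15676025 536.71542667]
scene [(0.61, array([557.8, -69. ]), 224), (0.55, array([492.9,   2.8]), 299), (0.48, array([ 652.4, -100.9]), 177)]
bottle 0.8 [ 486.6 -237.4]
bottle 0.73 [730.1  64.9]
timer 0.65 [362.7  41.4] ((362.3727111816406, 306.8952941894531), (34.04323196411133, 45.373809814453125), 78.11134338378906)
```

View pics/traytop.png

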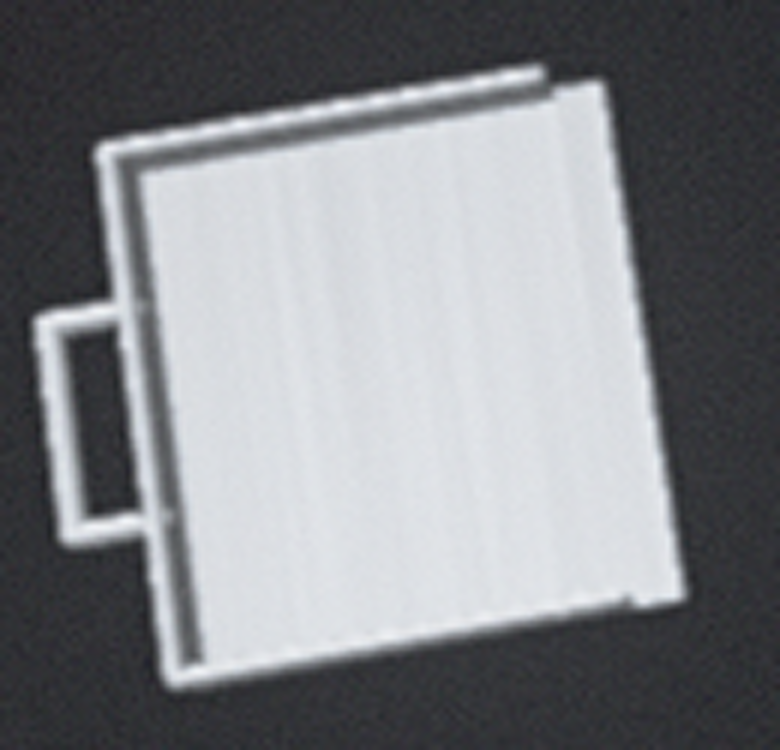

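View pics/trayscene.png

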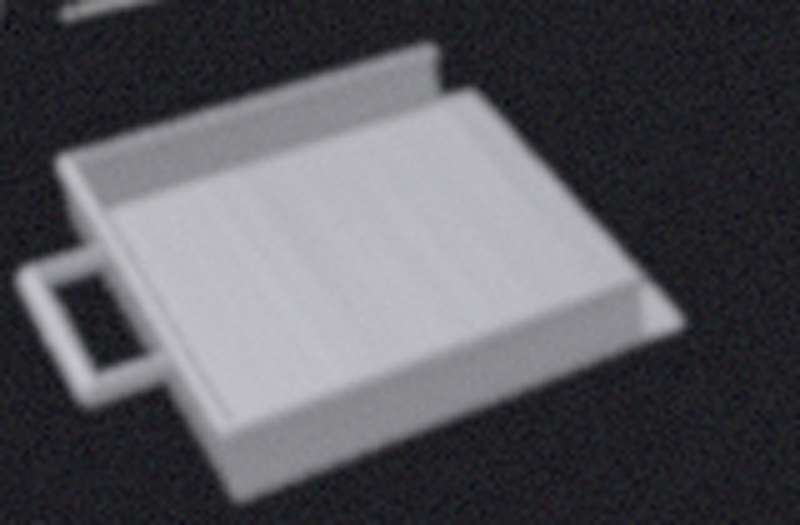

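Run:
```python
from h import *
from scipy.optimize import least_squares
pt=ctrl.get_image("top"); ps=ctrl.get_image("scene")
# local pts: lip corners (+-89?) ; rims outer
c=lambda x,y,k,ox,oy:np.array([ (x+.5)/k-.5+ox,(y+.5)/k-.5+oy])
obs=[(pt,(85,-85,0),c(607,82,6,130,180)),(pt,(-85,-85,0),c(687,600,6,130,180)),(pt,(89,74,28),c(97,143,6,130,180)),(pt,(-89,74,28),c(168,688,6,130,180)),(pt,(87,-70,28),c(547,70,6,130,180)),
(ps,(85,-85,0),c(477,90,5,140,230)),(ps,(-85,-85,0),c(687,325,5,140,230)),(ps,(89,74,28),c(57,158,5,140,230)),(ps,(-89,74,0),c(240,502,5,140,230)),(ps,(87,-70,28),c(437,43,5,140,230))]
for sel in (obs[:5],obs[5:],obs):
  def f(v,full=False):
    C,S=np.cos(v[2]),np.sin(v[2])
    return np.concatenate([proj(p,(v[0]+C*l[0]-S*l[1],v[1]+S*l[0]+C*l[1],l[2]))-u for p,l,u in sel])
  best=least_squares(f,[500,230,0.15]); print(best.x.round(3),f(best.x).round(1))
```

```text
[5.32235e+02 2.59621e+02 1.98000e-01] [-0.1  2.  -0.7 -2.1  1.   0.2  0.3 -0.5 -0.6  0.7]
[5.29679e+02 2.57991e+02 2.02000e-01] [ 0.4  1.3 -0.8 -1.2  0.7 -0.1  0.1  0.2 -0.4  0.6]
[5.31379e+02 2.58638e+02 2.00000e-01] [ 0.3  2.3 -0.1 -1.8  1.4  0.7  0.9 -0.  -0.3  1.   0.   0.9 -1.5 -1.6
  0.4 -0.6 -0.6 -0.4 -0.8  0.2]
```

The tray sits at (531, 259) with yaw 0.20 rad. In the tray frame the caps are at about C(-88,-243), B(-38,-327) and A(49,-377). I'll push each one with the flat side of the closed fingers, starting with C, on clear lanes.

```bash
cat >> h.py <<'E'
T=np.array([531.,258.6]); YAW=0.2
M=np.array([[np.cos(YAW),-np.sin(YAW)],[np.sin(YAW),np.cos(YAW)]])
w=lambda l: T+M@np.array(l,float)
loc=lambda x: M.T@(np.array(x)-T)
def sweep(cw,tgt_l,gap=13,z=6,vel=110,back_off=31):
    a=np.array(cw,float); b=w(tgt_l); d=(b-a)/np.linalg.norm(b-a)
    yaw=np.arctan2(d[1],d[0]); o=[np.pi,0,yaw]
    s=a-d*(back_off+gap); e=b-d*back_off
    ctrl.move_ptp([*s,110],o)
    if ctrl.current_opening()>0.02: ctrl.move_gripper(0)
    print("f",ctrl.current_wrist_force().round(1) if hasattr(ctrl.current_wrist_force(),'round') else ctrl.current_wrist_force(),ctrl.current_qpos())
    hit=ctrl.move_straight([*s,z],vel=120,stop_force=15)
    print("down",hit,ctrl.current_ee_pos())
    if hit: ctrl.move_straight([*s,110]); return False
    hit=ctrl.move_straight([*e,z],vel=vel,stop_force=20)
    print("push",hit,ctrl.current_ee_pos())
    e2=np.array(ctrl.current_ee_pos())[:2]-d*10
    ctrl.move_straight([*e2,z],vel=60)
    ctrl.move_straight([*e2,110],vel=180)
    print("t",ctrl.current_time()); return not hit
E
python3 - <<'E'
from h import *
ctrl.move_gripper(0)
print(sweep((493,3),(0,25)))
p=ctrl.get_image("top"); save(p,"c1"); c=caps(p); print(c,[loc(k[1]).round(0) for k in c])
E
```

```text
f [-0.2  0.5 -0.4] [-2.18933574e-01 -3.65412687e-02 -2.26366148e-01  1.38056759e+00
  3.35390056e-04  1.46787507e+00]
down False [488.70273633 -40.84961641   6.90554247]
push False [522.39222418 252.03238712   6.01070843]
t 8.95
True
[(0.75, array([ 654.2, -100.2]), 298), (0.56, array([559.6, -69.8]), 291), (0.42, array([516.5, 274. ]), 62)] [array([  49., -376.]), array([ -37., -328.]), array([-11.,  18.])]
```

View pics/c1.png

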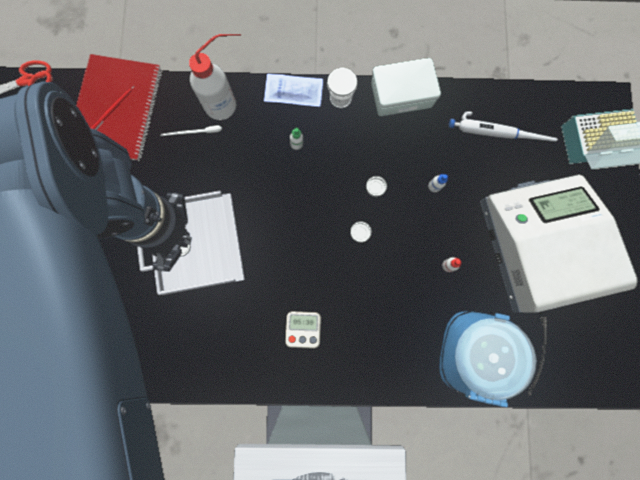

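C is in the tray, partly hidden under the gripper at (185,243). Next I sweep B, checking C as soon as the arm is out of the way.

Run:
```python
from h import *
b=(559,-69.7)
ctrl.move_ptp([570,-110,110],[np.pi,0,1.81])
p=ctrl.get_image("top"); save(p,"c2"); c=caps(p); L=[(k[0],loc(k[1]).round(0)) for k in c]; print(L)
s=ctrl.get_image("scene");save(s,"s2")
q=caps(s);print([(k[0],loc(k[1]).round(0)) for k in q])
```

```text
[(0.77, array([-1., 29.])), (0.76, array([ -34., -325.])), (0.56, array([  52., -370.])), (0.29, array([-205., -181.]))]
[(0.84, array([ 1., 26.])), (0.66, array([ -38., -327.])), (0.63, array([  48., -376.]))]
```

View pics/c2.png

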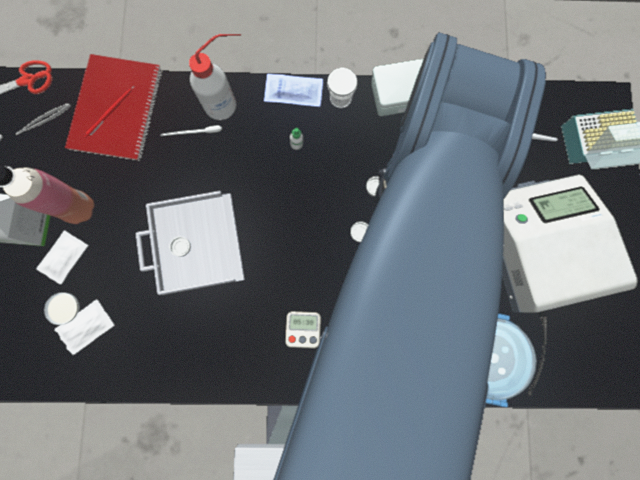

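C lies in the tray at (180,246), about (0, 27) in the tray frame, which is where I aimed. Now B and then A.

Run:
```python
from h import *
if sweep((559,-69.7),(-50,22)):
    ctrl.move_ptp([662,-143,110],[np.pi,0,1.77])
    p=ctrl.get_image("top"); c=caps(p); print([(k[0],loc(k[1]).round(0)) for k in c])
    s=ctrl.get_image("scene");save(s,"s3"); save(p,"c3")
    print([(k[0],loc(k[1]).round(0)) for k in caps(s)])
```

```text
f [-0.   0.4 -0.7] [-3.10288979e-01  1.97635106e-01  2.20458117e-02  1.39505982e+00
 -3.23610512e-05  1.02522730e+00]
down False [ 570.10388017 -112.77891506    7.02519435]
push False [484.90941298 239.88540133   6.00319387]
t 16.3333
[(0.72, array([-1., 29.])), (0.68, array([-50.,  26.])), (0.62, array([  53., -369.]))]
[(0.8, array([-43.,  21.])), (0.6, array([-0., 26.])), (0.6, array([  48., -377.]))]
```

View pics/s3.png

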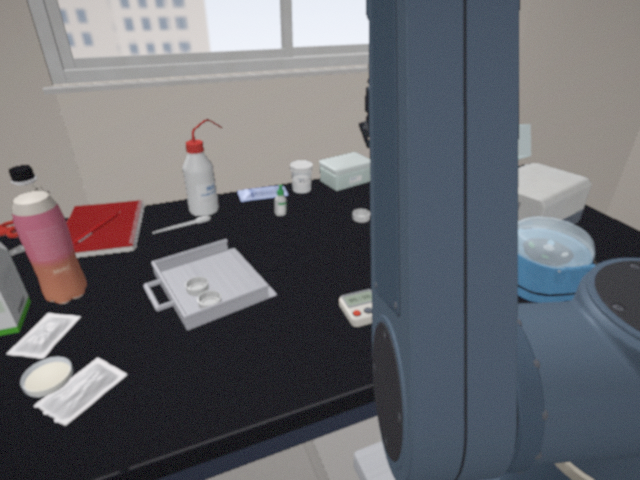

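Two caps lie flat in the tray at (197,286) and (209,299), and A is untouched at (361,215). Now A.

Run:
```python
from h import *
print(sweep((654,-100.5),(48,22)))
ctrl.move_straight([480,60,230],vel=250)
ctrl.move_ptp([330,-200,250],[np.pi,0,1.3])
p=ctrl.get_image("top"); c=caps(p); print([(k[0],loc(k[1]).round(0)) for k in c])
for r in ctrl.regions_of(p,"bottle_0")+ctrl.regions_of(p,"timer"):print(r["conf"],r["location"])
s=ctrl.get_image("scene");save(s,"s4"); save(p,"c4"); save(p,"z4",(130,180,260,305,6))
print([(k[0],loc(k[1]).round(0)) for k in caps(s)],ctrl.current_time())
```

```text
f [-0.9 -0.7 -0.8] [-3.11590687e-01  4.57721186e-01  3.46803646e-01  1.45972080e+00
  2.51406823e-05  1.05562782e+00]
down False [ 663.76889505 -143.91336405    7.23718432]
push False [579.99189287 259.13836635   6.0076673 ]
t 24.2583
True
[(0.9, array([-52.,  26.])), (0.82, array([50., 25.])), (0.64, array([-2., 29.]))]
0.69 [296.7, 139.5]
0.65 [452.7, 265.0]
0.65 [434.6, 184.6]
0.65 [301.5, 329.5]
[(0.79, array([ 2., 25.])), (0.71, array([-44.,  21.])), (0.52, array([52., 22.]))] 26.8417
```

View pics/c4.png

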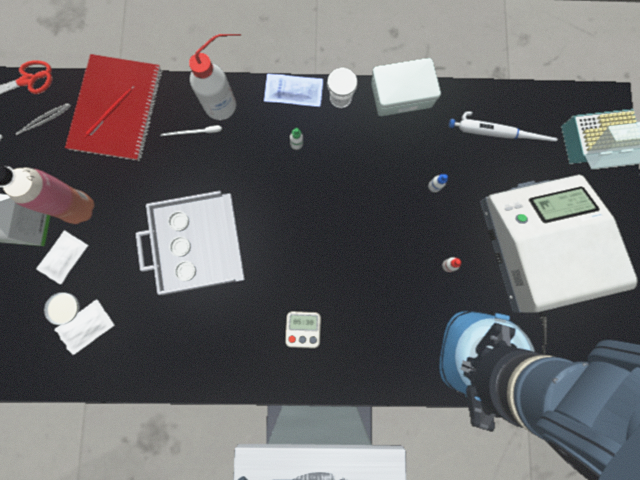

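View pics/s4.png

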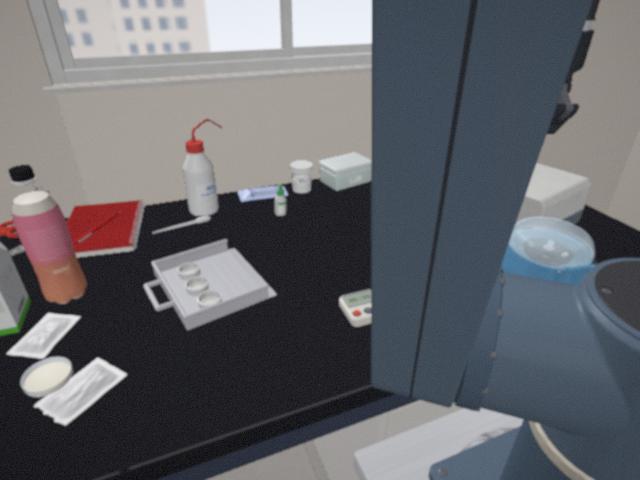

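View pics/z4.png

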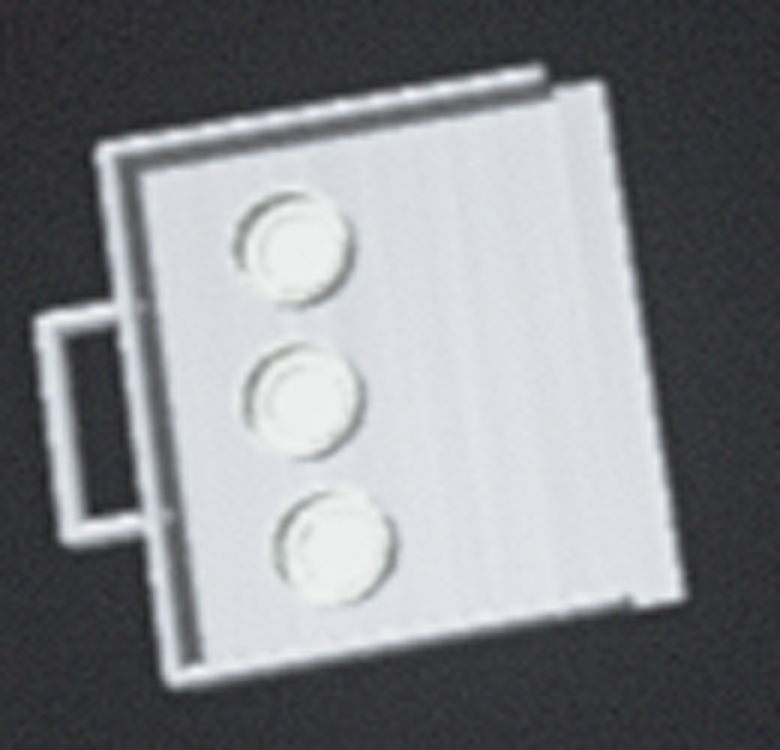

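All three caps lie flat inside the tray, at (179,221), (180,246) and (185,271). The bottles and timer are where they started. In the top view the gripper is over the blue centrifuge, so I'll check the wrist force, move to clear space and hand in.

Run:
```python
from h import *
print(ctrl.current_wrist_force(),ctrl.current_ee_pos())
ctrl.move_straight([400,-80,250],vel=150)
ctrl.sleep(0.3)
print(ctrl.current_wrist_force(),ctrl.current_time())
ctrl.sign_off()
```

```text
[ 0.23684607  0.47434608 -0.05279965] [ 330.45496541 -199.48499739  249.91062295]
[-0.41131998  0.38180478 -0.21469173] 28.2167
the job is handed in; nothing more can be done
```

All three caps are in the tray. I swept each one in with a single push of the closed fingertips and handed the job in at about 28 s of the 72 s allowed.

- **Caps:** the last pictures from both cameras show them flat and wholly inside, at about (-50, 25), (0, 27) and (50, 24) mm in the tray's frame. The two cameras disagree by up to 8 mm, most of it on the first cap. Even so, each cap is well clear of the walls and the open side.
- **Bottles and timer:** the final top view shows all three bottles upright, and they and the timer are where they started. The scene camera could not confirm two of the bottles because the arm blocked its view.
- **Forces:** none of the downward or pushing moves hit its 15 to 20 N stop limit. The wrist force was under 1 N at hand-in, with the gripper 250 mm above open bench.

No check failed.

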